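# Screw the battery cap onto the reading light and try its switch

## Task

The dark battery cap on top of the reading light in the clip holder is only resting on its thread: without taking it off, turn it backwards (anticlockwise seen from above) until the thread drops into place, then screw it down clockwise until it is fully home and stops turning. Then press the rubber button in the middle of the cap right down and let it spring back, to try the light. Leave the other things on the table as they stand.

Things in the scene. Friction and masses are not known exactly. Their poses are not given: they have to be found in the camera images.
- cap_grip (a point): centre of the dark battery cap, on its axis, z up. Ribbed round knob 45 mm wide, 29 mm high, about 50 g, loose; lower edge 22 mm below this point, flat top 7 mm above it. Grip it from above by two opposite sides of its upper half. Height of this point over the foot of the barrel: 125 mm at the start, 119.5 to 121.5 mm once dropped, 113.5 mm fully home
- cap_tick (a point): small raised cream tick on the cap's rim (this point lies below it, 17.5 mm from the axis, level with cap_grip); the cap's x axis points to it. Starts 18 to 42 degrees clockwise of the light's x axis. Turned anticlockwise the cap stays level, then drops 4 to 5 mm where the tick is 12 to 48 degrees past that axis, if the fingers let it; fully home and tight it is about 150 degrees clockwise
- light: reading light: cream barrel 40 mm wide, 90 mm high, upright, held firmly by two spring clips (cannot turn or lift); a stalk with a flat lamp head leaves its side along +x, 107 mm out and 86 mm up. Origin: centre of the barrel's foot, 10 mm over the table; z up. If a cap held up by the fingers is carried past its drop it comes to rest on the next landing, and the next drop is 120 degrees further back
- light_mouth (a point): centre of the rim of the light's threaded neck (30 mm wide, inside the cap), on the barrel's axis, 106 mm over its foot. Right-hand thread, three starts, 15.9 mm lead (0.44 mm per 10 degrees); one start lies under the light's x axis, each with a level landing where the cap rests. A cap that is kept gripped hangs in the fingers and cannot drop: let go of it, or lower it
- switch_top (a point): centre of the top of the round black rubber button (17 mm wide) in the middle of the cap; stands 5 mm proud of the cap's flat top, 12.3 mm over cap_grip
- switch (a joint): how far the button is pressed, 0 to 0.003 m; a spring returns it, about 4 N hold it right down
- mug: yellow ceramic mug, 80 mm wide, 92 mm high, with a handle; loose, origin at the centre of its underside; not part of the job
- bell: chrome desk bell, 82 mm wide, 59 mm high, black foot; loose, origin at the centre of its underside; not part of the job
- brush: grey plastic denture brush lying on the table, 170 mm long, 22 mm high; loose, origin at the centre of its underside; not part of the job
- pillbox: square blue pill box with four lids, 90 x 90 x 25 mm; loose, origin at the centre of its underside; not part of the job
- book: closed book lying flat, 134 x 200 x 28 mm; loose, origin at the centre of its underside; not part of the job
- spectacles: folded-out black reading glasses standing on lenses and ear pieces, 130 x 130 mm, 40 mm high; loose, origin at the centre of its underside; not part of the job
- cream_jar: small cream jar, 60 mm wide, 52 mm high; loose, origin at the centre of its underside; not part of the job

How it is judged (in metres and radians):
On the way, in this order (a step that is already met when the one before it is completed fails the run):
1. the cap, turned backwards past the start of the thread, has dropped into it (y of cap_tick in the frame of light above 0.0024 m and z of cap_grip in the frame of light between 0.119 and 0.1223 m and (x of cap_tick in the frame of light above 0.005 m or x of cap_tick in the frame of light below -0.0108 m)), for 0.2 s.
2. the cap is screwed fully home and tight (z of cap_grip in the frame of light below 0.1143 m and ((x of cap_tick in the frame of light below -0.0122 m and y of cap_tick in the frame of light below 0 m) or (x of cap_tick in the frame of light above 0.00875 m and y of cap_tick in the frame of light below -0.0042 m)) and horizontal distance between cap_grip and light_mouth below 0.003 m and angle between cap_grip's own z axis and vertical below 0.05 rad), for 0.2 s.
3. the button in the cap is pressed right down (all of step 2 and value of joint switch above 0.002 m), for 0.1 s.
At the end, for the whole second after the job is handed in: The cap sits fully home on the light (its grip centre within 0.8 mm of its 113.5 mm home height above the barrel's foot) and turned tight (within about 16 degrees of its hard stop), centred within 3 mm and level within 0.05 rad, and the button is up again (all of step 2 and value of joint switch below 0.001 m); the robot touches nothing.
It fails at once if the cap is turned forwards (clockwise) a quarter turn or more past the light's x axis while it still rides on top of the thread (x of cap_tick in the frame of light below -0.0007 m and y of cap_tick in the frame of light below -0.0124 m and z of cap_grip in the frame of light above 0.1174 m).
It fails at once if the cap is taken off the light (z of cap_grip in the frame of light above 0.13 m or horizontal distance between cap_grip and light_mouth above 0.008 m).
It fails at once if a bystander is pushed more than 30 mm or tipped (distance of any of mug, bell, brush, pillbox, book, spectacles, cream_jar from where it was at the start of the episode above 0.03 m or angle between any of mug, bell, brush, pillbox, book, spectacles, cream_jar's own z axis and vertical above 0.35 rad).
It also fails if it takes over 67 s, if anything falls off the work surface, if the arm or the gripper's body presses on something with over 40 N, if the wrist force passes 120 N, or if a joint passes its speed limit or range.

## Robot

A 6-joint arm with a two-finger parallel gripper is mounted at the origin on the work surface. World frame = base frame: x ahead of the robot, y to its left, z up, the work surface at z = 0. Lengths are in mm, angles in rad, forces in N, time in s.
With the tool pointing down it reaches from about 300 to 775 mm from the base axis. Payload 14.6 kg.
Tool frame: the origin (TCP) lies on the centre line of the jaws, within the pads' length; the fingertips stand 19 mm ahead of it and the grasp point (between the pads) is the TCP (bot.tip_reach is the distance from the TCP to the fingertips, in mm); y points along the fingers, x is the direction in which the jaws open and shut, and the axes are right-handed (so a half turn about y gives the same grasp; the last joint's range is limited). The gripper opens to 85 mm and grips with 20 to 120 N. Pads are 22 mm wide; open, the fingers measure 114 mm over their backs; the gripper's body (76 mm by 85 mm) begins 54 mm behind the grasp point. The pads swing forward as they close: fully open they stand 13 mm farther back than shut.
Start: joints at [-1.21, 0.3, 1.521, -0, 1.321, -0.067], TCP at [228.171, -500.428, 250.281] pointing down, gripper open.
Joint ranges: [-3.03, 3.03], [-0.79, 2.21], [0.23, 2.52], [-1.04, 4.18], [0, 3.07], [-2.55, 2.55]. Speed limits (rad/s): [2.22, 2.22, 2.57, 3.14, 3.14, 3.14].

## Interface

Orientations are given as a unit quaternion [w, x, y, z].
In Python, from rig import bot gives the robot as it stands. Calls block until the motion is done:
- bot.move_to(position, orientation): joint-space move of the TCP to a pose.
- bot.servo_line(position, attitude=None, speed=150, until_force=None): straight line of the TCP; attitude=None keeps the orientation; speed is the mean speed in mm/s. With until_force (N) it stops when the force on the tool has changed by that much, and returns True; else False.
- bot.move_joints(angles): joint-space move.
- bot.move_gripper(opening, grip_force=None): finger opening in mm; grip_force is the grip in N (None keeps the last); returns when the fingers have stopped.
- bot.dwell(seconds).
- bot.ik(position, orientation): joint angles nearest the present ones, or None.
- bot.read_state(): the state.
- bot.read_camera(name): name is "scene" or "top" or "wrist"; returns a dict with "image" (420x560x3 uint8, blue, green, red), "depth" (420x560 float32, mm along the optical axis (not along the pixel's ray), 0 where there is no reading), "fovy" (degrees; the focal length in pixels is half the picture's height over the tangent of half this angle, whatever the lens; pixels are square), "cx", "cy" (the principal point, pixels), "eye" and "attitude" of the camera in the world; the wrist camera has in their place "mount" (4x4, takes a point from camera to tool coordinates, whose origin is the TCP and whose axes are the tool frame's). Camera axes: x right, y down, z forward; pixel columns grow to the right and rows downward; lengths in mm; the calibration is good to about 2 mm. A picture is of the moment at which its call begins: read the wrist's pose just before it.
A pose or a line that the arm cannot do raises bot.MotionError and nothing moves.
- bot.finish_job(): hands the job in, once; it reports no verdict.
The state is a dict: "clock": time; "joint_positions": joint angles; "qvel": joint speeds; "effort": joint torques, N m; "ee_pos": TCP position; "tool_rot": TCP orientation; "ft_force": force on the tool from outside, world axes, zero at the start; "moment": the same for the moment, N m; "grip_width": finger opening in mm.
Only numpy, scipy, OpenCV 4.12 (cv2) and the standard library are available. Lean on these libraries where they do the work, as an engineer would, in place of code of your own. Each camera call takes 0.05 s, during which the arm holds its last target.

## Working session

There is one attempt and no reset: what is moved stays moved. The work goes in short steps, each a Python script; the robot and the scene stay as the last script left them, time stands still between calls to the robot, and variables do not carry over. Pictures are saved under pics/ and viewed, and the job is handed in when it is done.

```bash
ls; mkdir -p pics; python3 - <<'E'
from rig import bot
import cv2
for n in ("scene","top","wrist"):
    c=bot.read_camera(n); cv2.imwrite(f"pics/a_{n}.png",c["image"])
    print(n,{k:v for k,v in c.items() if k not in("image","depth")})
s=bot.read_state();print(s)
E
```

```text
pics
scene {'fovy': 55.108314243969616, 'cx': 271.1893486499045, 'cy': 203.16033523789494, 'eye': array([1175.45080424,  324.38768361,  678.04718193]), 'attitude': array([-0.20438749,  0.45518911,  0.7900067 , -0.35625559])}
top {'fovy': 52.09730525497845, 'cx': 279.34625697156537, 'cy': 200.88538717003905, 'eye': array([ 582.20501654,  -14.02910692, 1065.11253155]), 'attitude': array([-2.00775044e-02,  7.12806001e-01, -7.01073550e-01, -6.13129494e-04])}
wrist {'fovy': 61.531121330139065, 'cx': 280.641002988731, 'cy': 207.607515476715, 'mount': array([[ 9.99999759e-01, -4.87672771e-04, -4.93182644e-04,
         5.98795989e-01],
       [ 3.25880255e-04, -2.97327504e-01,  9.54775497e-01,
        -1.24227466e+02],
       [-6.12254777e-04, -9.54775428e-01, -2.97327274e-01,
         7.63750561e+01],
       [ 0.00000000e+00,  0.00000000e+00,  0.00000000e+00,
         1.00000000e+00]])}
{'clock': 0.15, 'joint_positions': array([-1.20957700e+00,  3.00344680e-01,  1.52144563e+00, -1.00730809e-06,
        1.32068397e+00, -6.65884811e-02]), 'qvel': array([-0.00152247, -0.00065387, -0.00095115,  0.00067599, -0.0005962 ,
       -0.00041289]), 'effort': array([-6.51284136e-04, -5.43666101e+01, -3.61885643e+01, -1.50039314e-04,
        3.14753932e-03,  2.39760062e-06]), 'ee_pos': array([ 228.12852314, -500.2808746 ,  249.84795808]), 'tool_rot': array([ 0.59492843, -0.59455765,  0.38271707, -0.38221592]), 'ft_force': array([ 0.53890855,  0.53251803, -0.50756365]), 'moment': array([-0.01341617, -0.04361517,  0.02209584]), 'grip_width': 85.33289169486127}
```

View pics/a_scene.png

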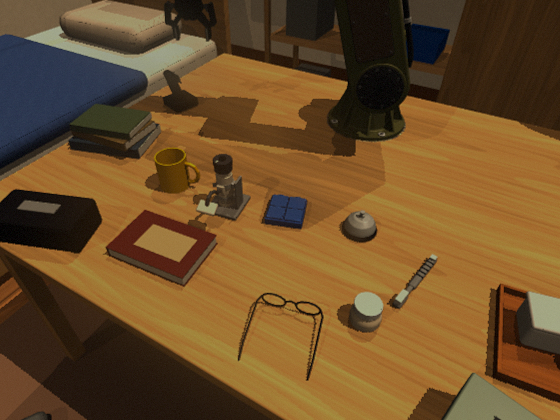

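View pics/a_top.png

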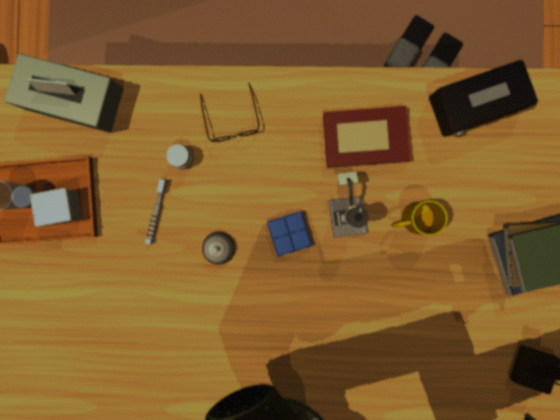

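View pics/a_wrist.png

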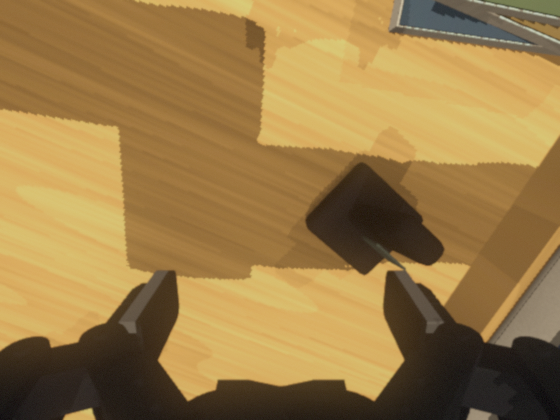

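```bash
cat > h.py <<'E'
from rig import bot
import numpy as np, cv2
from scipy.spatial.transform import Rotation as R
def rot(q): return R.from_quat(np.r_[q[1:],q[0]]).as_matrix()
def quat(M): q=R.from_matrix(M).as_quat(); return np.r_[q[3],q[:3]]
def cam(n):
    s=bot.read_state(); c=bot.read_camera(n)
    if n=="wrist":
        T=np.eye(4);T[:3,:3]=rot(s["tool_rot"]);T[:3,3]=s["ee_pos"];T=T@c["mount"]
    else:
        T=np.eye(4);T[:3,:3]=rot(c["attitude"]);T[:3,3]=c["eye"]
    c["T"]=T; c["f"]=c["image"].shape[0]/2/np.tan(np.radians(c["fovy"]/2)); return c
def ray(c,u,v): 
    return c["T"][:3,:3]@np.array([(u-c["cx"])/c["f"],(v-c["cy"])/c["f"],1])
def onplane(c,u,v,z):
    d=ray(c,u,v);e=c["T"][:3,3]; return e+d*(z-e[2])/d[2]
def cloud(c):
    v,u=np.mgrid[:c["depth"].shape[0],:c["depth"].shape[1]];d=c["depth"]
    P=np.stack([(u-c["cx"])/c["f"]*d,(v-c["cy"])/c["f"]*d,d],-1)
    return P@c["T"][:3,:3].T+c["T"][:3,3]
def proj(c,p):
    q=c["T"][:3,:3].T@(np.asarray(p)-c["T"][:3,3]); return c["cx"]+c["f"]*q[0]/q[2],c["cy"]+c["f"]*q[1]/q[2]
def down(a):
    # tool y down; tool x (jaw axis) at yaw a in world
    x=np.array([np.cos(a),np.sin(a),0]);y=np.array([0,0,-1.]);return quat(np.stack([x,y,np.cross(x,y)],1))
E
python3 - <<'E'
from h import *
c=cam("top")
P=cloud(c)
roi=c["image"][150:260,300:480]; cv2.imwrite("pics/b_top.png",cv2.resize(roi,None,fx=4.4,fy=4.4,interpolation=cv2.INTER_CUBIC))
m=(P[...,2]>128)&(P[...,2]<160)
m[:, :300]=0;m[:,400:]=0;m[:150]=0;m[260:]=0
print(m.sum(),P[m].mean(0),P[m].min(0),P[m].max(0))
m=(c["depth"]>0);
for z0,z1,b in((80,100,(330,370,160,200)),(80,105,(395,460,190,250))):
    q=P[b[2]:b[3],b[0]:b[1]].reshape(-1,3);q=q[(q[:,2]>z0)&(q[:,2]<z1)];print(len(q),q.mean(0),q.min(0),q.max(0))
M=rot(bot.read_state()["tool_rot"]);print(M)
E
```

```text
352 [ 577.14894275 -154.82242303  140.72909868] [ 554.28222374 -177.74620423  128.93586298] [ 599.36144331 -132.66056312  147.90992125]
73 [ 642.25779544 -144.80012208   88.79646161] [ 620.58301121 -150.41433063   80.19429512] [ 663.92999847 -138.62537029   95.41257045]
279 [ 576.87570735 -321.6123155    88.72818592] [ 537.63227569 -362.52361219   80.04397932] [ 616.3355569  -268.83566501   95.42350474]
[[ 4.14870056e-01 -2.11599094e-04  9.09880647e-01]
 [-9.09880419e-01  6.49196986e-04  4.14870103e-01]
 [-6.78477912e-04 -9.99999767e-01  7.68025177e-05]]
```

View pics/b_top.png

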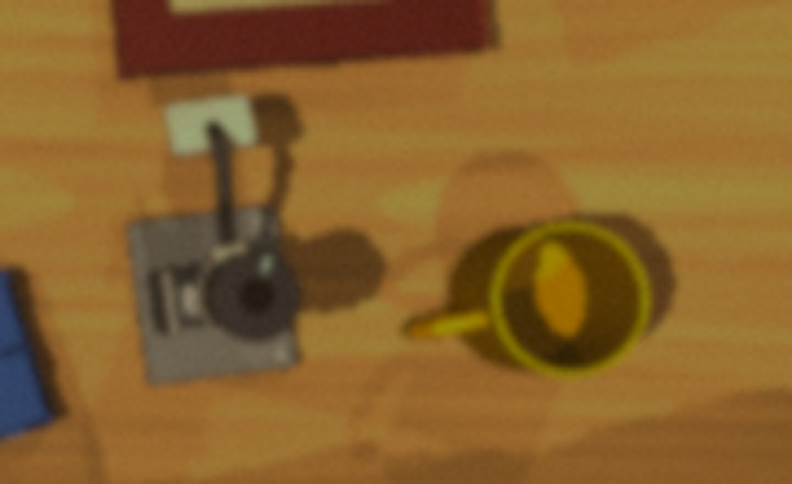

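```bash
python3 - <<'E'
from h import *
bot.move_to([577,-155,262],down(np.radians(20)))
c=cam("wrist"); cv2.imwrite("pics/c_w.png",c["image"])
s=bot.read_state();print(s["clock"],s["joint_positions"].round(2),s["ee_pos"])
P=cloud(c);m=(P[...,2]>136)&(P[...,2]<152)&(np.hypot(P[...,0]-577,P[...,1]+155)<40)
print(m.sum(),np.median(P[m],0),P[m].min(0),P[m].max(0),proj(c,[577,-155,147]))
np.savez("c.npz",**{k:v for k,v in c.items()})
E
```

```text
2.0333 [-0.33  0.4   1.36 -0.    1.38 -0.67] [ 576.66885598 -155.97578782  261.98769304]
2881 [ 575.13483284 -154.60232419  142.07815334] [ 553.18475912 -178.8787918   136.00924978] [ 598.37604365 -133.54137164  148.5808851 ] (np.float64(280.8934256989379), np.float64(207.8592409841185))
```

View pics/c_w.png

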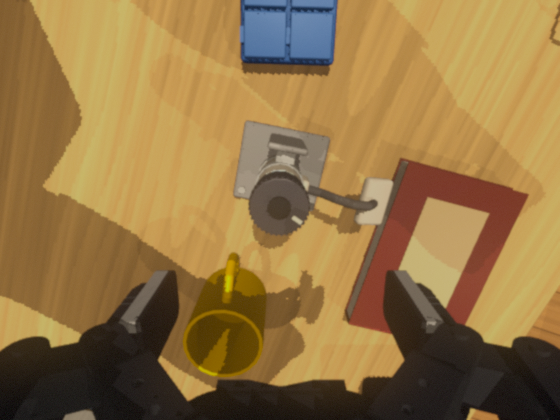

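The wrist view shows the cap at about (279,204), its button at (279,207), the tick at (297,220) and the lamp head at (375,202). Next I'll refine these.

```bash
python3 - <<'E'
from h import *
c=cam("wrist");im=c["image"];P=cloud(c)
s=bot.read_state();print(s["ee_pos"])
cv2.imwrite("pics/d_w.png",cv2.resize(im[110:250,220:410],None,fx=4,fy=4,interpolation=cv2.INTER_CUBIC))
# cap top: depth band
m=((P[...,2]>139.5)&(P[...,2]<144.5)&(np.hypot(P[...,0]-577,P[...,1]+155)<30)).astype(np.uint8)
k=cv2.findContours(m,0,1)[0];k=max(k,key=cv2.contourArea)
e=cv2.fitEllipse(k);print("cap ell",e, onplane(c,*e[0],142))
q=P[m>0];print("circ",cv2.minEnclosingCircle(q[:,:2].astype(np.float32)))
mb=((P[...,2]>145)&(P[...,2]<150)&(np.hypot(P[...,0]-577,P[...,1]+155)<20)).astype(np.uint8)
print("btn",mb.sum(),P[mb>0].mean(0))
# tick: bright in cap mask
g=cv2.cvtColor(im,cv2.COLOR_BGR2GRAY)
mt=(np.hypot(P[...,0]-577,P[...,1]+155)<23)&(P[...,2]>138)&(g>110)
print("tick px",mt.sum(),np.argwhere(mt).mean(0)[::-1],P[mt].mean(0))
u,v=np.argwhere(mt).mean(0)[::-1];T=onplane(c,u,v,143);print(T)
# lamp head
ml=(P[...,2]>80)&(P[...,2]<105)&(g>120);ml[:,:350]=0;ml[:,400:]=0;ml[:170]=0;ml[235:]=0
k=cv2.findContours(ml.astype(np.uint8),0,1)[0];k=max(k,key=cv2.contourArea);r=cv2.minAreaRect(k);print("lamp",len(k),r,P[ml].mean(0), onplane(c,*r[0],96))
st=(P[...,2]>80)&(P[...,2]<105)&(P[...,0]>597)&(P[...,0]<700)&(abs(P[...,1]+150)<40)
L=P[st][:,:2].astype(np.float32);print(cv2.fitLine(L,2,0,.01,.01).ravel())
E
```

```text
[ 576.69506268 -155.92364917  262.01962488]
cap ell ((278.77630615234375, 205.55548095703125), (57.767738342285156, 60.07881546020508), 89.8949203491211) [ 575.4712907  -155.36809868  142.        ]
circ ((575.7271728515625, -156.1525115966797), 22.816062927246094)
btn 374 [ 575.65536271 -156.04335482  146.37153679]
tick px 97 [291.17525773 261.36082474] [ 587.08965026 -157.65987411  186.10925407]
[ 599.14666075 -193.46425942  143.        ]
lamp 1 ((369.0, 210.0), (0.0, 0.0), 0.0) [ 654.67655301 -142.61293867   86.55460117] [ 654.48383588 -145.913375     96.        ]
[ 9.8785347e-01  1.5538815e-01  6.3778986e+02 -1.4603343e+02]
```

View pics/d_w.png

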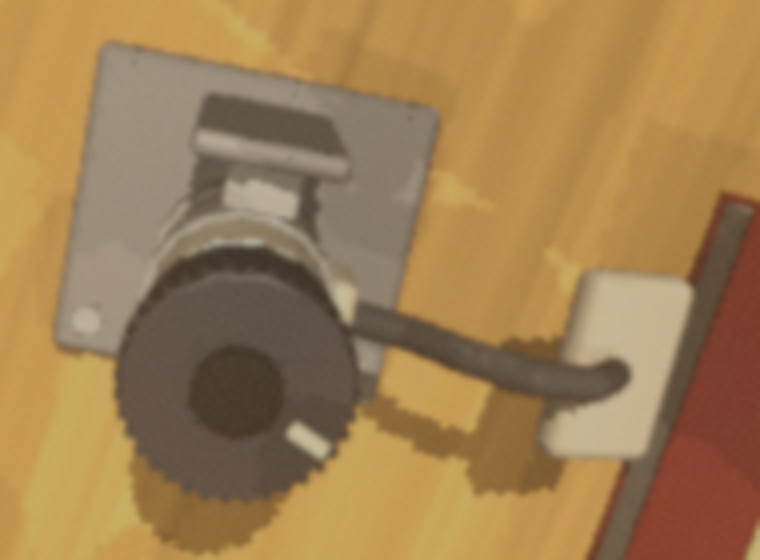

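```bash
python3 - <<'E'
from h import *
c=cam("wrist")
C=onplane(c,220+236/4,110+392/4,147)
px=lambda a,b,z:onplane(c,220+a/4,110+b/4,z)
T=px(309,439,143);ang=lambda d:np.degrees(np.arctan2(d[1],d[0]))
print(C,T,ang(T-C),np.linalg.norm((T-C)[:2]))
for z in(93,96,99):print(px(617,365,z),ang(px(617,365,z)-C),px(612,377,z)-C)
print(ang(px(437,108,5)-px(105,45,5)),ang(px(437,108,5)-px(370,390,5)))
E
```

```text
[ 575.79029121 -155.53980949  147.        ] [ 591.75156111 -160.63863949  143.        ] -17.7160891170204 16.75590058181263
[ 656.6160725  -137.67178335   93.        ] 12.465794212712467 [ 80.9270479  15.0235741 -54.       ]
[ 655.54442507 -137.13323657   96.        ] 12.995825980789357 [ 79.85436446  15.5912208  -51.        ]
[ 654.47277763 -136.5946898    99.        ] 13.537948524883303 [ 78.78168103  16.1588675  -48.        ]
9.35036897395347 98.54188419904004
```

```bash
python3 - <<'E'
from h import *
def st(t):
    s=bot.read_state();print(t,round(s["clock"],2),s["ee_pos"].round(2),s["ft_force"].round(1),s["moment"].round(2),round(s["grip_width"],1))
q=down(np.radians(20))
bot.servo_line([575.7,-155.2,175],q,speed=120); st("a")
e=bot.read_state()["ee_pos"]; 
print(bot.servo_line([575.7,-155.5,140],q,speed=50,until_force=8)); st("b")
bot.move_gripper(56,20); st("c")
c=cam("wrist");cv2.imwrite("pics/e_w.png",c["image"])
E
```

```text
a 3.01 [ 576.02 -155.31  175.83] [ 0.5 -0.3 -0.1] [ 0.05 -0.05 -0.01] 85.5
False
b 3.86 [ 575.85 -155.55  140.29] [-0.7  0.2  0.4] [ 0.02 -0.01  0.03] 85.3
c 4.27 [ 575.72 -155.52  140.1 ] [ 0.4 -0.7  0.6] [-0.05 -0.   -0.01] 55.9
```

View pics/e_w.png

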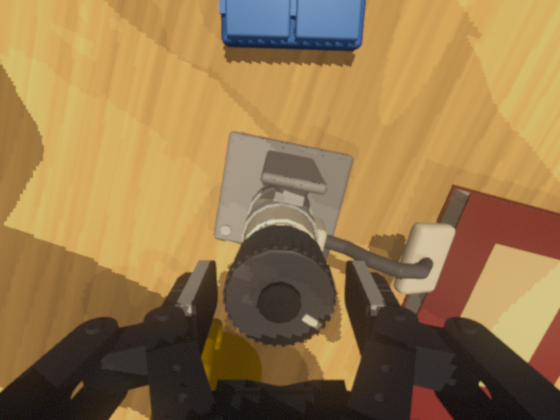

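The cap (centre about (280,296)) sits centred between the pads at columns 217 and 345, with the tick at (311,321). I'll grip it and turn it backwards.

```bash
cat >> h.py <<'E'
def st(t):
    s=bot.read_state();print(t,round(s["clock"],2),s["ee_pos"].round(2),s["ft_force"].round(1),s["moment"].round(2),round(s["grip_width"],1))
XY=[575.7,-155.5]
def go(z,a,speed=40,uf=None): return bot.servo_line([*XY,z],down(np.radians(a)),speed=speed,until_force=uf)
def look(name):
    c=cam("wrist");cv2.imwrite(f"pics/{name}.png",c["image"]);P=cloud(c)
    r=np.hypot(P[...,0]-575.7,P[...,1]+155.7)
    top=P[(r<19)&(r>11)&(P[...,2]>122)&(P[...,2]<150)]
    print("captop z",np.median(top[:,2]).round(2)); 
    zt=np.median(top[:,2])
    g=cv2.cvtColor(c["image"],cv2.COLOR_BGR2GRAY)
    med=np.median(g[(r<19)&(r>11)&(abs(P[...,2]-zt)<4)])
    m=(r<21)&(r>11)&(abs(P[...,2]-zt)<4)&(g>med+50)
    if m.sum()>5:
        v,u=np.argwhere(m).mean(0);p=onplane(c,u,v,zt+1);print("tick px",int(u),int(v),m.sum(),"world deg",np.degrees(np.arctan2(p[1]+155.7,p[0]-575.7)).round(1))
    return c
E
python3 - <<'E'
from h import *
look("f0")
bot.move_gripper(30,25); st("grip")
look("f1")
try:
    go(140.3,52,speed=1)
except Exception as e: print(e)
st("rot")
look("f2")
E
```

```text
captop z 142.07
tick px 309 320 126 world deg -17.6
grip 4.62 [ 575.71 -155.53  140.1 ] [-0.3  0.7  1.2] [0.   0.14 0.02] 43.0
captop z 141.97
tick px 308 318 65 world deg -15.7
rot 5.38 [ 575.69 -155.51  140.23] [-0.1  0.6  0.2] [-0.02  0.03  0.06] 43.1
captop z 142.02
```

```bash
python3 - <<'E'
from h import *
go(140.3,61,speed=1); st("rot")
bot.move_gripper(54); bot.dwell(0.15); st("open"); look("g1")
E
```

```text
rot 5.73 [ 575.66 -155.49  140.21] [ 0.5 -0.1 -0.2] [-0.07  0.02 -0.  ] 43.3
open 6.15 [ 575.7  -155.5   140.31] [ 0.   0.2 -0.4] [ 0.05  0.04 -0.05] 54.3
captop z 137.0
tick px 315 318 15 world deg 21.2
```

View pics/g1.png

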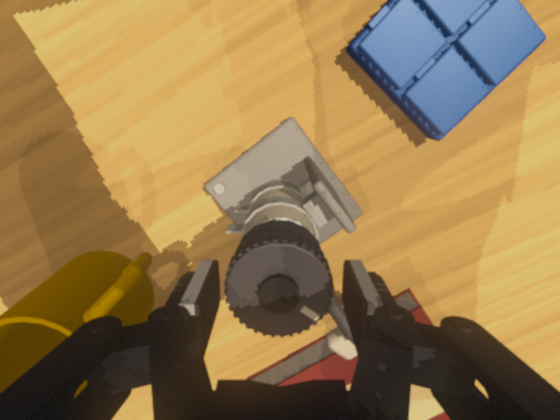

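The cap dropped: its top went from 142 to 137 mm, with the tick about 22° in the world and so roughly 12° past the light's x axis. I'll turn it back a few more degrees for margin, then screw it down along the thread helix.

```bash
python3 - <<'E'
from h import *
go(135.3,61,30); bot.move_gripper(30,30); st("grip")
go(135.7,69,1); bot.dwell(0.3); st("back"); look("h0")
z=135.7;a=69.
for d in (40,40,35):
    a-=d; z-=d*15.9/360
    go(z,a,2); st(f"yaw {a}"); look(f"h_{int(a)}")
    s=bot.read_state()
    if np.linalg.norm(s["ft_force"])>25 or abs(s["moment"][2])>1.5: print("stop");break
E
```

```text
grip 6.76 [ 575.78 -155.53  135.48] [0.4 0.4 0.7] [ 0.02 -0.01 -0.02] 42.5
back 7.35 [ 575.76 -155.5   135.81] [0.4 0.2 0.8] [ 0.02 -0.05 -0.03] 42.8
captop z 137.3
tick px 309 318 43 world deg 30.4
yaw 29.0 8.25 [ 575.77 -155.48  134.02] [0.4 0.1 2.6] [ 0.08 -0.04 -0.04] 43.1
captop z 135.56
yaw -11.0 9.15 [ 575.75 -155.55  132.26] [0.7 0.5 4.1] [-0.06 -0.04 -0.04] 42.5
captop z 133.85
tick px 312 320 166 world deg -45.8
yaw -46.0 9.96 [ 575.72 -155.54  130.71] [-0.   0.3  3.6] [-0.02 -0.1  -0.04] 42.7
captop z 132.35
tick px 309 321 123 world deg -84.0
```

```bash
python3 - <<'E'
from h import *
z=130.5;a=-46.
s=bot.read_state(); z=135.7-115*15.9/360
for d in (20,12,6,6,6,6,6,6):
    a-=d; z-=d*15.9/360
    go(z,a,1.2); bot.dwell(0.1); st(f"yaw {a}"); look(f"i_{int(-a)}")
    s=bot.read_state()
    if abs(s["moment"][2])>0.35 or np.linalg.norm(s["ft_force"])>25: print("stop");break
E
```

```text
yaw -66.0 10.61 [ 575.71 -155.57  129.81] [ 0.2 -0.3  5.3] [-0.19 -0.06  0.  ] 42.8
captop z 131.49
tick px 306 323 149 world deg -108.8
yaw -78.0 11.12 [ 575.71 -155.56  129.29] [-0.7 -0.6  5. ] [-0.24  0.03 -0.08] 42.6
captop z 130.98
tick px 302 325 199 world deg -127.8
yaw -84.0 11.53 [ 575.72 -155.55  129.05] [-0.1 -0.7  6.3] [-0.18  0.06 -0.03] 42.9
captop z 130.75
tick px 299 326 244 world deg -139.7
yaw -90.0 11.93 [ 575.83 -155.6   129.03] [-0.3 -1.8  7.9] [-0.21  0.01 -0.05] 43.2
captop z 130.72
tick px 292 330 494 world deg -159.7
yaw -96.0 12.34 [ 575.93 -155.66  128.99] [-0.4 -0.6  9. ] [-0.22  0.12 -0.04] 42.6
captop z 130.7
tick px 295 330 588 world deg -160.5
yaw -102.0 12.75 [ 576.02 -155.74  128.99] [-1.4 -0.6 10.9] [-0.3   0.22 -0.06] 42.5
captop z 130.71
tick px 295 330 655 world deg -166.1
yaw -108.0 13.16 [ 576.01 -155.84  128.94] [-2.1 -0.9 13.3] [-0.31  0.41 -0.18] 42.7
captop z 130.67
tick px 297 329 628 world deg -169.6
yaw -114.0 13.57 [ 576.07 -155.95  128.91] [-2.7 -1.  15.1] [-0.42  0.51 -0.23] 42.8
captop z 130.64
tick px 300 326 420 world deg -168.4
```

```bash
python3 -c "
import cv2,numpy as np
cv2.imwrite('pics/j.png',np.hstack([cv2.resize(cv2.imread(f'pics/i_{k}.png')[220:370,190:370],None,fx=2.2,fy=2.2,interpolation=2) for k in (84,114)]))"
```

```text
(no output)
```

View pics/j.png

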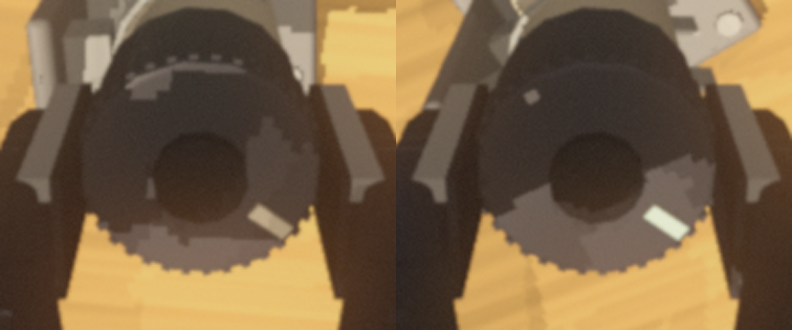

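```bash
cat >> h.py <<'E'
def yaw():
    M=rot(bot.read_state()["tool_rot"]);return np.degrees(np.arctan2(M[1,0],M[0,0])).round(2)
E
python3 - <<'E'
from h import *
print(yaw()); zc=128.7
for a in (-120,-126,-132):
    go(zc,a,0.8); bot.dwell(0.1); st(a); print(yaw())
    c=look(f"k_{-a}")
E
python3 -c "
import cv2,numpy as np
cv2.imwrite('pics/k.png',np.hstack([cv2.resize(cv2.imread(f'pics/k_{k}.png')[220:370,190:370],None,fx=2.2,fy=2.2,interpolation=2) for k in (120,132)]))"
```

```text
-113.92
-120 14.22 [ 575.89 -155.88  128.95] [ 1.4 -4.6  5.6] [-0.78 -0.15  0.4 ] 42.9
-119.86
captop z 130.63
tick px 312 320 183 world deg -154.6
-126 14.63 [ 575.79 -155.81  128.81] [ 1.9 -4.3  4.7] [-0.73 -0.17 -0.06] 43.3
-125.83
captop z 130.58
tick px 313 319 172 world deg -158.4
-132 15.04 [ 575.38 -155.46  128.57] [-2.2 -1.3  6. ] [-0.32  0.35 -0.25] 42.5
-131.82
captop z 130.56
tick px 315 315 170 world deg -158.3
```

View pics/k.png

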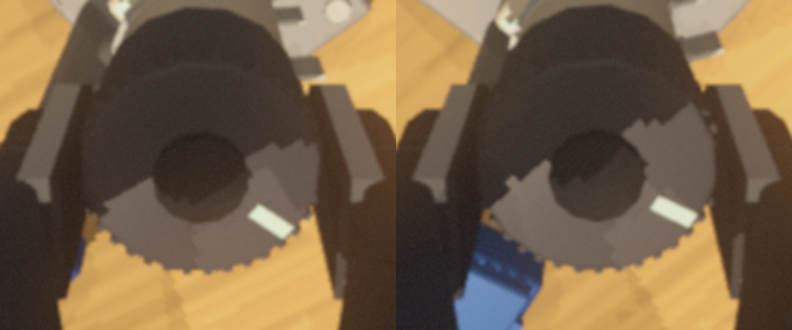

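The tick stays at about −158° while the fingers go on turning, so the cap has stopped. Its top is at 130.56 mm, the home height. I'll release and measure from above.

```bash
python3 - <<'E'
from h import *
bot.move_gripper(60); st("open")
go(250,-110,150)
bot.dwell(0.3);st("up")
c=look("l0")
cv2.imwrite("pics/l.png",cv2.resize(c["image"][100:300,180:440],None,fx=3,fy=3,interpolation=2))
print(proj(c,[575.7,-155.7,135]))
E
```

```text
open 15.4 [ 575.5  -155.28  128.24] [-0.2 -0.5  0.5] [ 0.01 -0.03 -0.01] 60.1
up 16.66 [ 575.62 -155.48  249.56] [-0.1  1.1  0.9] [-0.    0.02  0.01] 59.8
captop z 130.59
tick px 294 223 49 world deg -158.3
(np.float64(280.8799260473101), np.float64(210.31776777464847))
```

View pics/l.png

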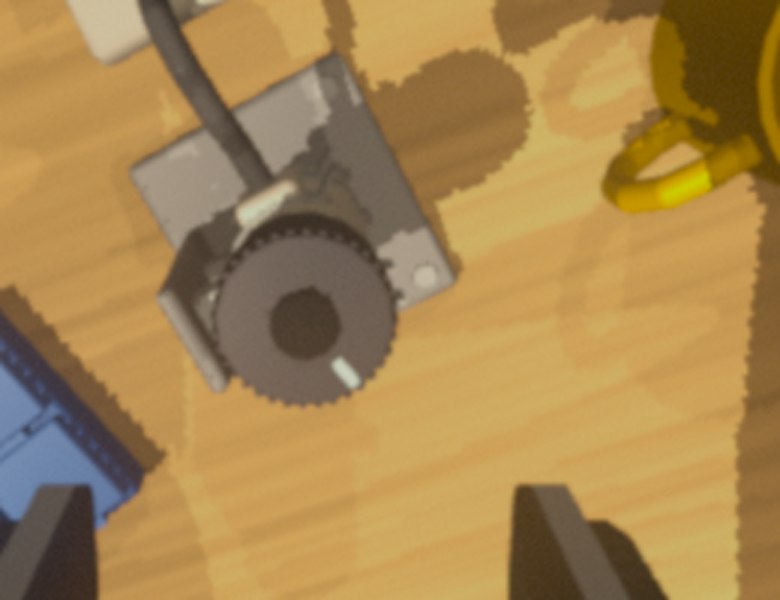

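Seen from above, the cap sits level, with the button at (282,208) full-frame and the tick near −158° world. The light's axis is about 9.5°, so the tick is roughly 168° clockwise, within the tight range. Next I'll press the button with the fingers closed.

```bash
python3 - <<'E'
from h import *
c=cam("wrist");b=onplane(c,180+305/3,100+323/3,135.8);print(b)
P=cloud(c);r=np.hypot(P[...,0]-575.7,P[...,1]+155.7);m=(r<6);print("btn z",np.median(P[m][:,2]),P[(r<14)&(P[...,2]>133.5)].mean(0))
bot.move_gripper(0,40);st("shut")
go(165,-110,100);bot.dwell(0.2);st("pre")
hit=go(150.8,-110,8,uf=8);st(hit)
bot.dwell(0.3);st("hold");look("m0")
E
```

```text
[ 577.62034882 -156.98318464  135.8       ]
btn z 135.24445440813602 [ 585.31384703 -159.22771747  288.50950879]
shut 17.36 [ 575.7  -155.5   250.01] [-0.   0.2 -0.7] [ 0.02 -0.    0.03] 0.0
pre 18.56 [ 575.86 -155.55  165.52] [0.6 0.1 1.4] [0.02 0.04 0.05] -0.2
False 20.48 [ 575.75 -155.51  150.92] [-0.6 -0.   3.1] [0.07 0.13 0.01] 0.6
hold 20.78 [ 575.74 -155.49  150.85] [0.2 0.3 4.3] [ 0.06  0.08 -0.01] 0.3
captop z 130.99
tick px 245 266 96 world deg 53.9
```

View pics/m0.png

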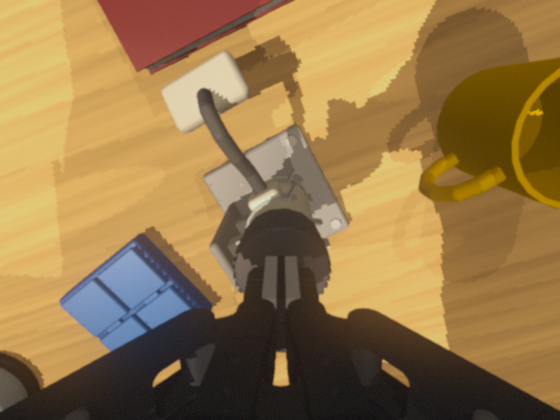

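The closed tips are on the middle of the cap, around (281,275), at about 4 N. I'll press a little deeper until the force shows it has bottomed out.

```bash
python3 - <<'E'
from h import *
for z in (150.4,150.0,149.6,149.2,148.8,148.4):
    hit=go(z,-110,4,uf=12);bot.dwell(0.2);st(f"{z} {hit}")
    f=np.mean([bot.read_state()["ft_force"][2] for _ in range(3)])
    if hit or f>11:break
bot.dwell(0.3);st("hold")
go(165,-110,20);st("off")
E
```

```text
150.4 False 21.28 [ 575.76 -155.53  150.66] [-1.6  0.6  5.9] [0.05 0.27 0.01] 0.5
150.0 False 21.73 [ 575.79 -155.55  150.59] [-3.7  0.7  8.5] [0.18 0.5  0.01] 0.1
149.6 False 22.18 [ 575.82 -155.54  150.5 ] [-4.7  1.5 11.7] [ 0.18  0.76 -0.01] -0.1
hold 22.48 [ 575.81 -155.53  150.49] [-4.2  0.8 11.9] [0.18 0.73 0.05] -0.0
off 23.4 [ 575.63 -155.49  164.82] [-0.1  0.3  0.4] [-0.   -0.02 -0.02] -0.1
```

The force turned stiff at the bottom of the stroke, so the button is probably fully in. I'll check the cap, then press once more with the jaws turned so the fingers clear the raised tick.

```bash
python3 - <<'E'
from h import *
go(250,-60,150)
bot.move_to([*XY,230],down(np.radians(22)))
XY[0]+=.5
look("n0")
go(157,22,100);bot.dwell(0.2);st("pre")
for z in (154,153,152,151,150.5,150,149.6,149.2):
    hit=go(z,22,6,uf=12);bot.dwell(0.1)
    f=np.mean([(bot.dwell(0.02),bot.read_state()["ft_force"])[1] for _ in range(6)],0)
    print(z,bot.read_state()["ee_pos"].round(2),f.round(2))
    if hit or f[2]>11:break
bot.dwell(0.3)
go(165,22,20);st("off");go(250,22,150);bot.dwell(.3)
c=look("n1");cv2.imwrite("pics/n.png",cv2.resize(c["image"][100:300,180:440],None,fx=3,fy=3,interpolation=2))
P=cloud(c);r=np.hypot(P[...,0]-575.7,P[...,1]+155.7);print("btn z",np.median(P[r<6][:,2]))
m=(r<20)&(r>10)&(abs(P[...,2]-130.6)<3);Q=P[m];A=np.c_[Q[:,:2]-Q[:,:2].mean(0),np.ones(len(Q))];print("tilt",np.linalg.lstsq(A,Q[:,2],rcond=None)[0])
st("end")
E
```

```text
captop z 130.52
tick px 256 216 72 world deg -158.5
pre 26.85 [ 576.38 -155.56  157.59] [ 0.7 -0.  -0.9] [ 0.02 -0.02  0.01] -0.0
154 [ 576.2  -155.5   153.99] [-0.22  0.08 -0.07]
153 [ 576.22 -155.51  153.06] [-0.74  0.15  2.25]
152 [ 576.24 -155.5   152.06] [-0.13 -0.32  2.69]
151 [ 576.24 -155.5   151.08] [-0.31  0.27  3.55]
150.5 [ 576.26 -155.51  150.72] [-1.17  0.7   5.72]
150 [ 576.31 -155.51  150.61] [-2.66  1.26  9.24]
149.6 [ 576.34 -155.53  150.52] [-3.91  1.16 11.81]
off 31.82 [ 576.13 -155.47  164.84] [-0.1  1.   1. ] [ 0.08  0.07 -0.02] 0.0
captop z 130.54
tick px 258 207 58 world deg -157.9
btn z 268.8540329400994
tilt [-2.93526556e-03 -2.64267946e-03  1.30510382e+02]
end 32.88 [ 576.13 -155.51  249.55] [-0.9 -0.6  0.5] [0.04 0.03 0.02] 0.1
```

View pics/n.png

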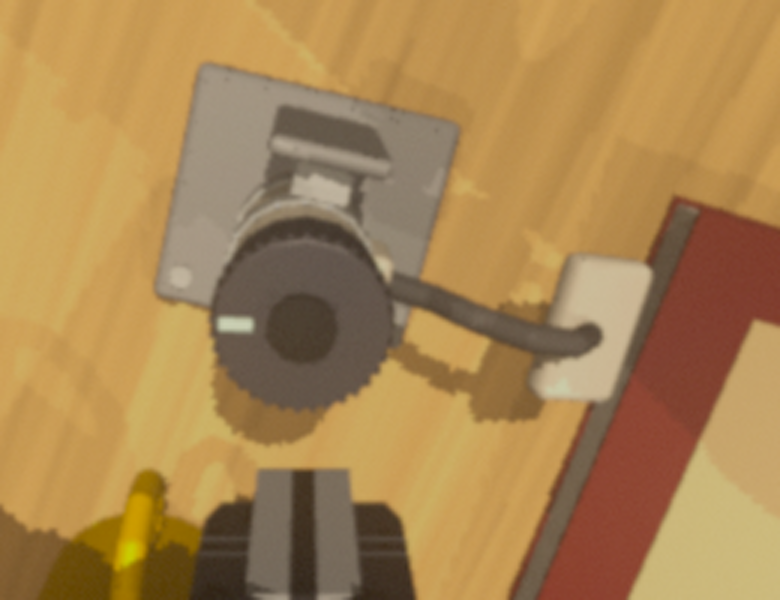

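```bash
python3 - <<'E'
from h import *
c=cam("wrist");P=cloud(c);r=np.hypot(P[...,0]-576,P[...,1]+155.7)
print("btn z",np.median(P[(r<6)&(P[...,2]<145)][:,2]))
c=cam("top");cv2.imwrite("pics/z_top.png",c["image"])
bot.finish_job()
E
```

```text
btn z 135.046118179966
the job is handed in; nothing more can be done
```

I turned the cap back until it dropped, screwed it down to its stop, pressed the button twice, and handed the job in at about 33 s of the 67 s allowed. The hand-in gives no verdict, so the results below are my own measurements.

- **Drop:** after I turned the cap anticlockwise and opened the fingers, its top fell from 142.1 to 137.0 mm. I turned it a further 8° back to be clear of the edge of the drop window.
- **Screwing home:** I followed the thread clockwise until the cap stopped and the fingers slipped on it. The top sits at 130.5 mm, which is 11.5 mm below the start and matches the home height. Tilt is about 0.004 rad.
- **Button:** each press gave a soft 2–4 N over about 3 mm, then a hard stop up to about 12 N. The second press met the button at full height again, and it read 135.0 mm at the end, so it had sprung back. The second press was insurance, with the jaws turned clear of the tick.
- **Tick angle:** the stopped tick measured about 167° clockwise of the light's axis, while the brief says about 150°. My figure for the light's axis is rough: 9° from the clip plate and stalk, 13° from the lamp head. At either value the angle is inside the judged range.
- **Other objects:** no contact force was seen on the way to or from the cap. I saved a final top picture but did not compare it with the first one to confirm nothing else moved.

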